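Seat the spinner rotor on its drive key

TASK

One of the two small bench spinners has its rotor sitting proud: it is on the spindle, but it rides on top of the drive key because it is turned crosswise. Turn that rotor by its grip bar, without lifting it off the spindle, until its keyway lines up with the key (grip bar in line with the two index ribs), let it drop fully home, level, and let go. Leave the other rotor, which is already seated, alone.

Things in the scene. Friction and masses are not known exactly. Their poses are not given: they have to be found in the camera images.
- rotor_proud: Loose aluminium rotor, 0.1-0.2 kg, resting on drive_a's key 10 mm above its deck. Origin: on its axis at the hub's underside, z up. Disc 80 mm across, 28-36 mm up. Grip bar on top: along its x axis, 44 long, 12 thick, centred, 36-69 mm up. Keyway across the hub's underside along x, right below the bar: 15 wide, 12 deep. A half turn changes nothing. Bar starts 40-90 degrees off the key, either way.
- drive_a: White fixed spinner base under the proud rotor, 124 (x) by 104 mm (y). Origin: centre of underside, z up. Deck 36 mm up. On its centre a fixed key along x, 36 long, 8 wide, 10 mm tall, and a fixed 11 mm spindle reaching 24 mm above the deck. Two dark index ribs at the +x and -x ends of the top are in line with the key. The rotor drops 10 mm when keyway and key agree to about 10 degrees.
- rotor_seated: The other rotor, of the same shape, size and axes as rotor_proud. It is already seated on drive_b: its hub lies flat on the deck, its origin 36 mm above the table and its bar in line with the index ribs. Leave it alone.
- drive_b: The other white spinner base, of the same shape, size and axes as drive_a; it carries the seated rotor. The two bases stand side by side, either one on the left.
Mind the look-alikes: they are no part of the job. What is shaped like the rotor_proud but purple, red or turquoise is not meant.

How it is judged:
By the outcome, as a careful person would: the job done as asked, in the order asked, and still so for the second after the job is handed in, with the robot touching nothing.
It also fails if it takes over 32 s, if anything falls off the work surface, if the arm or the gripper's body presses on something with over 40 N, if the wrist force passes 120 N, or if a joint passes its speed limit or range.

ROBOT

A 7-joint arm with a two-finger parallel gripper is mounted at the origin on a cart in front of the work surface, level with it; the furniture and walls round the work are solid. World frame = base frame: x ahead of the robot, y to its left, z up, the work surface at z = 0. Lengths are in m, angles in rad, forces in N, time in s.
With the tool pointing down it reaches from about 0.4 to 0.85 m from the base axis. Payload 4.5 kg.
Tool frame: the origin (TCP) lies at the very end of the fingers, on their centre line; the grasp point (between the pads) lies 19 mm behind it (r.pinch_z is the distance from the TCP to the grasp point, in m); z points along the fingers, y is the line along which they close (so a half turn about z gives the same grasp; the last joint's range is limited). The gripper opens to 88 mm and grips with 3 to 60 N. Pads are 18 mm wide; open, the fingers measure 123 mm over their backs; the gripper's body (75 mm by 187 mm) begins 45 mm behind the grasp point.
Start: joints at [-1.219, 0.689, -0.195, 1.565, 0.157, 0.902, -0.215], TCP at [0.195, 0.594, 0.239] pointing down, gripper open.
Joint ranges: [-3.01, 3.01], [-0.46, 2.08], [-1.47, 1.51], [0.13, 2.56], [-1, 4.14], [0.04, 2.09], [-2.66, 2.66]. Speed limits (rad/s): [2.57, 2.57, 3.14, 3.14, 3.14, 3.14, 3.14].

INTERFACE

Orientations are given as a unit quaternion [x, y, z, w].
In Python, from plant import r, cams gives the robot as it stands.
- The arm moves only by the shell command python3 -m pendant 'ROWS' [FORCE]. ROWS is JSON, a list of rows, each a list of 3 entries, a list of its own where there are three numbers: the closure, from -1 (fully open) to 1 (shut), then the shift along the tool's x, y, z in mm, then the turn, a rotation vector about the tool's x, y, z in degrees. A call has 1 to 8 rows; each row shifts and turns the commanded pose from where the row before left it, along the tool's axes as they then stand; what a row does not reach is not made up. A row lasts 1/8 s, in which the tool goes at most 62.5 mm and 10.7 degrees, less where a joint would pass 70% of its speed; a pose out of reach is approached as far as the arm can. A call with a gripper value outside its range is refused whole. The fingers move at their own pace and stop on an object; FORCE is the grip in N (left out, the last holds). Time passes only in rows, so rows that do not move let the fingers close. It gives the time, the measured TCP pose, the force, the opening and the grip force at its end, in the units of the state.
- r.get_state(): the state, without advancing time (a new reading comes with each control period).
- cams.snapshot(name): name is "scene" or "top" or "wrist"; returns a dict with "img" (384x512x3 uint8, red, green, blue), "camera_matrix" (3x3 intrinsics, pixels), "D" ([k1, k2, p1, p2, k3] as OpenCV has them; the pictures are not rectified), "camera_from_world" (4x4, takes a point from world to camera coordinates); the wrist camera has in their place "tool_from_camera" (4x4, takes a point from camera to tool coordinates, whose origin is the TCP and whose axes are the flange's). Camera axes: x right, y up, looking along -z (the intrinsics and any distortion apply to the point x, -y, -z); pixel columns grow to the right and rows downward; lengths in m; the calibration is good to about 2 mm. A picture is of the moment at which its call begins: read the wrist's pose just before it. There is no depth.
- r.finish_job(): hands the job in; it is judged then, once.
The state is a dict: "clock": time; "q": joint angles; "qd": joint speeds; "joint_torque": joint torques, N m; "tool_pos": TCP position; "eef_rot": TCP orientation; "contact_force": force on the tool from outside, world axes, zero at the start; "moment": the same for the moment, N m; "opening": opening from 0.0 (shut) to 1.0 (fully open); "finger_force": force on a finger pad.
Only numpy, scipy, OpenCV 4.12 (cv2) and the standard library are available. Lean on these libraries where they do the work, as an engineer would, in place of code of your own. Each camera call takes 0.05 s, during which the arm holds its last target. There are 200 camera calls.

## Working session

There is one attempt and no reset: what is moved stays moved. The work goes in short steps, Python scripts to look and compute and a shell command to move; the robot and the scene stay as the last step left them, time stands still between calls to the robot, and variables do not carry over. Pictures are saved under pics/ and viewed, at most 10 in all, crops included, and the job is handed in when it is done.

```bash
mkdir -p pics; python3 - <<'E'
from plant import r,cams
import cv2,numpy as np
a=[]
for n in("scene","top"):
    s=cams.snapshot(n); np.save(f"pics/{n}.npy",s,allow_pickle=True)
    cv2.imwrite(f"pics/{n}1.png",s["img"][:,:,::-1]); print(n,s["camera_matrix"].tolist(),s["D"],np.round(s["camera_from_world"],3).tolist())
print(r.get_state())
E
```

```text
scene [[489.64618546650115, 0.0, 261.2030219255686], [0.0, 489.64618546650115, 187.74264688605962], [0.0, 0.0, 1.0]] [-0.08070833  0.          0.          0.          0.        ] [[-0.566, -0.824, -0.025, 0.276], [0.369, -0.281, 0.886, -0.227], [-0.737, 0.492, 0.463, -0.816], [0.0, 0.0, 0.0, 1.0]]
top [[368.66660450813526, 0.0, 261.4725612669458], [0.0, 368.66660450813526, 194.55705970570327], [0.0, 0.0, 1.0]] [-0.08365022  0.          0.          0.          0.        ] [[0.012, -1.0, 0.005, 0.01], [0.995, 0.012, 0.099, -0.494], [-0.099, 0.004, 0.995, -0.966], [0.0, 0.0, 0.0, 1.0]]
{'clock': 0.1, 'q': array([-1.21921569,  0.68989033, -0.19450517,  1.56623069,  0.15731866,
        0.90252435, -0.21513569]), 'qd': array([ 0.00122927, -0.00172088,  0.00077407, -0.00166361, -0.00060813,
       -0.00094362,  0.00095586]), 'joint_torque': array([-4.18455951e-03, -5.28497207e+01, -1.27186339e+00, -1.53837705e+01,
       -5.25989046e-02,  1.98318055e-03,  7.15034389e-05]), 'tool_pos': array([0.19516405, 0.59314701, 0.23799847]), 'eef_rot': array([ 1.58203029e-01,  9.87406255e-01, -8.28518737e-04, -5.71193167e-05]), 'contact_force': array([ 0.13086826,  0.55369665, -0.30371997]), 'moment': array([-0.03483801, -0.00919401,  0.00882297]), 'finger_force': 0.0, 'opening': 0.99883468526418}
```

View pics/top1.png

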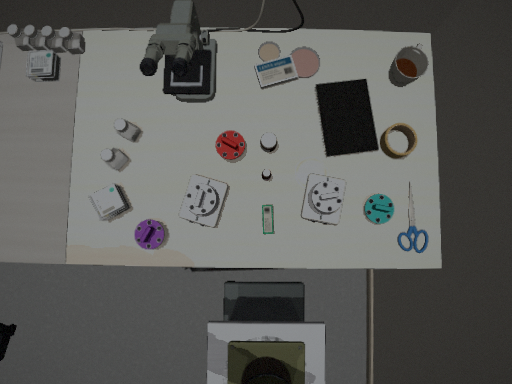

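View pics/scene1.png

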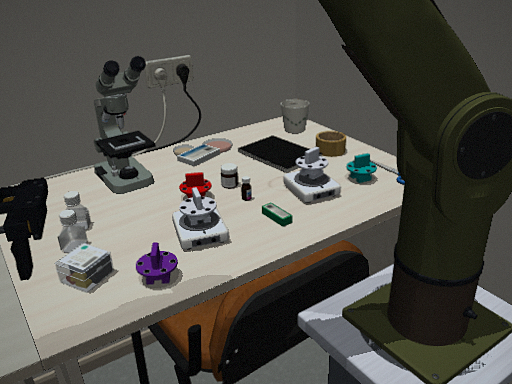

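Top view: the white spinners are at about (203,200) and (325,198). I'll enlarge both to read the bar against the ribs.

```bash
cat > h.py <<'E'
import cv2,numpy as np
def ray(s,uv,z):
    T=s["camera_from_world"];p=cv2.undistortPoints(np.array(uv,float).reshape(-1,1,2),s["camera_matrix"],s["D"])[:,0]
    d=np.c_[p[:,0],-p[:,1],-np.ones(len(p))]@T[:3,:3]; c=-T[:3,:3].T@T[:3,3]
    return c+d*((z-c[2])/d[:,2])[:,None]
E
python3 - <<'E'
import cv2,numpy as np
t=cv2.imread("pics/top1.png");s=cv2.imread("pics/scene1.png")
f=lambda i,x,y,w:cv2.convertScaleAbs(cv2.resize(i[y:y+w,x:x+w],(390,290*390//390+100 if 0 else 390),interpolation=cv2.INTER_CUBIC),alpha=1.2)
o=np.hstack([f(t,170,168,65),f(t,293,166,65)])
cv2.imwrite("pics/c1.png",o)
E
```

```text
(no output)
```

View pics/c1.png

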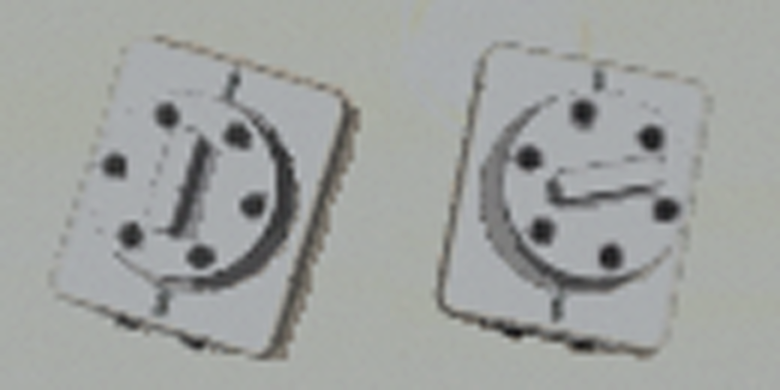

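Left crop: the bar is in line with the ribs, so that rotor is seated. Right crop: the bar is crosswise, so this is the proud one. Ribs are at px (327.7,179.3) and (321,216.8), bar ends at (321.3,196.8) and (339.3,194.7).

```bash
python3 - <<'E'
import numpy as np
from h import ray
s=np.load("pics/top.npy",allow_pickle=True).item()
from scipy.spatial.transform import Rotation as R
a=ray(s,[[327.7,179.3],[321,216.8]],.037);b=ray(s,[[321.3,196.8],[339.3,194.7]],.113)
for p in(a,b):
    d=p[0]-p[1];print(p.round(3),p.mean(0).round(4),np.degrees(np.arctan2(d[1],d[0]))%180,np.linalg.norm(d))
from plant import r
g=r.get_state();M=R.from_quat(g["eef_rot"]).as_matrix();print(M.round(3))
w=cams=None
from plant import cams
w=cams.snapshot("wrist");print(w["tool_from_camera"].round(3).tolist(),w["camera_matrix"])
t=np.array([*a.mean(0)[:2],.24]);print("tool shift mm",M.T@(t-g["tool_pos"])*1e3)
E
```

```text
[[ 0.536 -0.161  0.037]
 [ 0.436 -0.143  0.037]] [ 0.4858 -0.1518  0.037 ] 169.59480613652312 0.10210400157983122
[[ 0.482 -0.131  0.113]
 [ 0.487 -0.175  0.113]] [ 0.4844 -0.1531  0.113 ] 97.31620829891239 0.044911099339186474
[[-0.95   0.312 -0.   ]
 [ 0.312  0.95  -0.002]
 [-0.    -0.002 -1.   ]]
[[-0.001, 0.947, 0.321, 0.084], [1.0, 0.001, -0.001, -0.0], [-0.001, 0.321, -0.947, -0.145], [0.0, 0.0, 0.0, 1.0]] [[275.62004216   0.         253.85910153]
 [  0.         275.62004216 195.81909583]
 [  0.           0.           1.        ]]
tool shift mm [-508.86691761 -616.86839146   -0.90508586]
```

```bash
python3 -m pendant '[[-1,[-44,-31,0],[0,0,0]],[-1,[-44,-31,0],[0,0,0]],[-1,[-44,-31,0],[0,0,0]],[-1,[-44,-31,0],[0,0,0]],[-1,[-44,-31,0],[0,0,0]],[-1,[-44,-31,0],[0,0,0]],[-1,[-44,-31,0],[0,0,0]],[-1,[-44,-31,0],[0,0,0]]]' 10
python3 -m pendant '[[-1,[-20,-46,0],[0,0,0]],[-1,[-20,-46,0],[0,0,0]],[-1,[-20,-46,0],[0,0,0]],[-1,[-20,-46,0],[0,0,0]],[-1,[-20,-46,0],[0,0,0]],[-1,[-20,-46,0],[0,0,0]],[-1,[-20,-46,0],[0,0,0]],[-1,[-20,-46,0],[0,0,0]]]'
python3 -m pendant '[[-1,[0,0,0],[0,0,10]],[-1,[0,0,0],[0,0,10]],[-1,[0,0,0],[0,0,10]],[-1,[0,0,0],[0,0,10]],[-1,[0,0,0],[0,0,10]],[-1,[0,0,0],[0,0,10]],[-1,[0,0,0],[0,0,4]],[-1,[0,0,0],[0,0,0]]]'
cat > w.py <<'E'
import sys,cv2,numpy as np
from plant import r,cams
from scipy.spatial.transform import Rotation as R
g=r.get_state();s=cams.snapshot("wrist")
T=np.eye(4);T[:3,:3]=R.from_quat(g["eef_rot"]).as_matrix();T[:3,3]=g["tool_pos"]
s["camera_from_world"]=np.linalg.inv(T@s["tool_from_camera"]);s["T"]=T
np.save("pics/w.npy",s,allow_pickle=True);cv2.imwrite(f"pics/{sys.argv[1]}.png",s["img"][:,:,::-1])
print(g["clock"],g["tool_pos"].round(4),g["q"].round(2),T[:3,:3].round(3).tolist(),g["contact_force"].round(1),g["opening"])
E
python3 w.py w1
```

```text
clock: 1.15
tool_pos: [0.453, 0.2467, 0.2387]
eef_rot: [0.158, 0.987, 0.0, -0.0]
contact_force: [0.2, 0.2, -0.6]
opening: 1.002
finger_force: 0.0
clock: 2.15
tool_pos: [0.4891, -0.153, 0.2386]
eef_rot: [0.158, 0.987, 0.0, -0.0]
contact_force: [0.7, 0.2, 0.8]
opening: 1.001
finger_force: 0.0
clock: 3.15
tool_pos: [0.4891, -0.1512, 0.2385]
eef_rot: [0.657, 0.754, -0.0, -0.0]
contact_force: [-0.1, -0.4, 0.2]
opening: 1.002
finger_force: 0.0
3.15 [ 0.4891 -0.1512  0.2385] [ 0.19  0.54  0.04  1.91 -0.03  0.69  0.38] [[-0.137, 0.991, -0.0], [0.991, 0.137, -0.0], [0.0, -0.0, -1.0]] [-0.1 -0.4  0.2] 1.0017875761360497
```

View pics/w1.png

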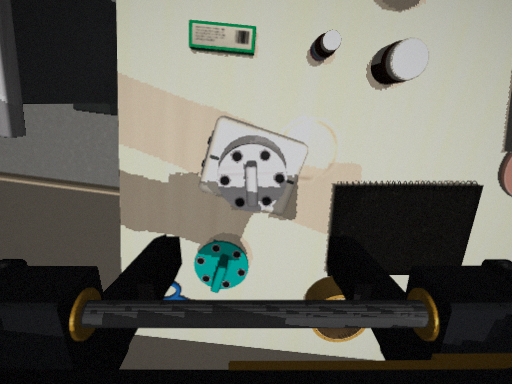

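Wrist view: the proud rotor is at about (252,180), bar nearly vertical from (250,163) to (252,205). I'll crop it to refine.

```bash
python3 -c "
import cv2
i=cv2.imread('pics/w1.png')[105:225,190:320]
cv2.imwrite('pics/w1c.png',cv2.convertScaleAbs(cv2.resize(i,None,fx=5,fy=4.9999 if 0 else 5,interpolation=cv2.INTER_CUBIC),alpha=1.2))"
```

```text
(no output)
```

View pics/w1c.png

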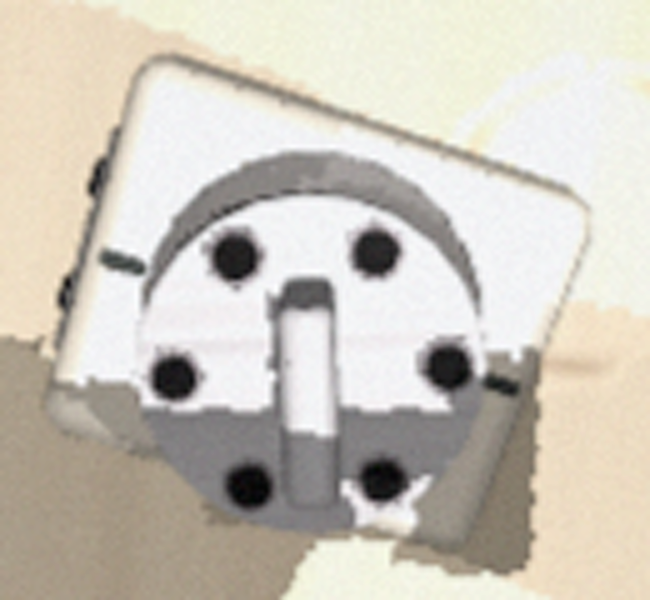

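Crop: bar top runs (305,305)–(313,508), ribs are at (122,262) and (502,384), and the six disc holes are clear.

```bash
python3 - <<'E'
import numpy as np
from h import ray
s=np.load("pics/w.npy",allow_pickle=True).item();T=s["T"]
c=lambda l:np.array(l)/5.+[189.6,104.6]
H=ray(s,c([(236,255),(376,251),(448,367),(382,480),(250,485),(173,377)]),.082)
a=ray(s,c([(122,262),(502,384)]),.037);b=ray(s,c([(305,305),(313,508)]),.115)
for n,p in(("ribs",a),("bar",b),("holes",H)):
    d=p[0]-p[1];m=p.mean(0);print(n,m.round(4),np.degrees(np.arctan2(d[1],d[0]))%180,np.linalg.norm(d),"tool",(T[:3,:3].T@(m-T[:3,3])*1e3).round(1))
E
```

```text
ribs [ 0.487  -0.1492  0.037 ] 169.63114986543042 0.10267814596112347 tool [  2.3  -1.7 201.5]
bar [ 0.4861 -0.1487  0.115 ] 99.8232395559711 0.043011194573202835 tool [  2.9  -2.6 123.5]
holes [ 0.4863 -0.1497  0.082 ] 9.45884781208568 0.0307853545954876 tool [  1.9  -2.4 156.5]
```

```bash
python3 -m pendant '[[-1,[2,-2.5,30],[0,0,-1.6]],[-1,[0,0,40],[0,0,0]],[-1,[0,0,40],[0,0,0]],[-1,[0,0,25],[0,0,0]],[-1,[0,0,10],[0,0,0]],[-1,[0,0,6],[0,0,0]],[-1,[0,0,0],[0,0,0]]]' 8
python3 -m pendant '[[1,[0,0,0],[0,0,0]],[1,[0,0,0],[0,0,0]],[1,[0,0,0],[0,0,0]],[1,[0,0,0],[0,0,0]],[1,[0,0,0],[0,0,0]],[1,[0,0,0],[0,0,0]]]' 8
python3 w.py w2
```

```text
clock: 4.08
tool_pos: [0.4868, -0.1498, 0.0881]
eef_rot: [0.647, 0.763, 0.0, 0.0]
contact_force: [0.2, -0.3, -0.8]
opening: 0.999
finger_force: 0.0
clock: 4.82
tool_pos: [0.4864, -0.1497, 0.0877]
eef_rot: [0.647, 0.763, 0.0, -0.0]
contact_force: [-0.5, -0.2, 1.2]
opening: 0.348
finger_force: 0.0
4.825 [ 0.4864 -0.1497  0.0877] [ 0.2   0.79  0.01  2.04 -0.03  0.31  0.4 ] [[-0.163, 0.987, 0.0], [0.987, 0.163, 0.0], [0.0, 0.0, -1.0]] [-0.5 -0.2  1.2] 0.3475296699021664
```

Still closing; it needs an opening of about 0.14.

```bash
python3 -m pendant '[[1,[0,0,0],[0,0,0]],[1,[0,0,0],[0,0,0]],[1,[0,0,0],[0,0,0]],[1,[0,0,0],[0,0,0]]]'
python3 -m pendant '[[1,[0,0,0],[0,0,-5]],[1,[0,0,0],[0,0,-8]],[1,[0,0,0],[0,0,-8]],[1,[0,0,0],[0,0,-8]],[1,[0,0,0],[0,0,-6]],[1,[0,0,0],[0,0,0]]]'
```

```text
clock: 5.38
tool_pos: [0.4864, -0.1498, 0.0877]
eef_rot: [0.647, 0.763, 0.0, -0.0]
contact_force: [-0.3, -0.9, -0.3]
opening: 0.137
finger_force: 8.0
clock: 6.12
tool_pos: [0.4864, -0.1499, 0.0877]
eef_rot: [0.388, 0.922, 0.0, -0.0]
contact_force: [-0.1, -0.3, -0.6]
opening: 0.135
finger_force: 8.0
```

Turned 35°, forces low. Now the other 35°.

```bash
python3 -m pendant '[[1,[0,0,0],[0,0,-8]],[1,[0,0,0],[0,0,-8]],[1,[0,0,0],[0,0,-8]],[1,[0,0,0],[0,0,-6]],[1,[0,0,0],[0,0,-5]],[1,[0,0,0],[0,0,0]]]'
python3 -m pendant '[[1,[0,0,0],[0,0,0]],[1,[0,0,0],[0,0,0]]]'
python3 w.py w3; python3 -c "
import cv2
i=cv2.imread('pics/w3.png');cv2.imwrite('pics/w3c.png',cv2.convertScaleAbs(i[60:384],alpha=1.3))"
```

```text
clock: 6.88
tool_pos: [0.4862, -0.1498, 0.0875]
eef_rot: [0.094, 0.996, 0.0, -0.0]
contact_force: [-0.2, 0.2, -1.1]
opening: 0.133
finger_force: 8.0
clock: 7.12
tool_pos: [0.4864, -0.1497, 0.0877]
eef_rot: [0.093, 0.996, -0.0, -0.0]
contact_force: [1.1, -0.2, -0.8]
opening: 0.136
finger_force: 8.0
7.125 [ 0.4864 -0.1497  0.0877] [ 0.36  0.8  -0.24  2.03  0.5   0.37  1.1 ] [[-0.983, 0.185, -0.0], [0.185, 0.983, -0.0], [0.0, -0.0, -1.0]] [ 1.1 -0.2 -0.8] 0.1361823979209463
```

View pics/w3c.png

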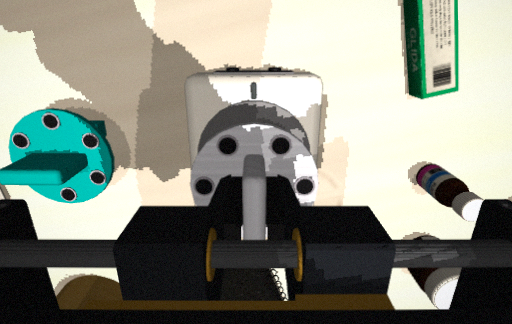

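The rib (253,90) is in line with the bar (254,160–240), and the grip still holds the rotor up. I'll lower it 9 mm in small steps and watch the force.

```bash
python3 -m pendant '[[1,[0,0,2],[0,0,0]],[1,[0,0,2],[0,0,0]],[1,[0,0,0],[0,0,0]]]' 5
python3 -m pendant '[[1,[0,0,2],[0,0,0]],[1,[0,0,2],[0,0,0]],[1,[0,0,1],[0,0,0]],[1,[0,0,0],[0,0,0]]]'
```

```text
clock: 7.55
tool_pos: [0.4863, -0.1497, 0.0835]
eef_rot: [0.092, 0.996, 0.0, -0.0]
contact_force: [1.1, -0.8, -0.6]
opening: 0.135
finger_force: 5.0
clock: 8.05
tool_pos: [0.4864, -0.1497, 0.0786]
eef_rot: [0.092, 0.996, 0.0, -0.0]
contact_force: [0.1, 0.1, -2.4]
opening: 0.137
finger_force: 5.0
```

No resistance over 9 mm, so the key has entered. Release it and retreat.

```bash
python3 -m pendant '[[-1,[0,0,0],[0,0,0]],[-1,[0,0,0],[0,0,0]],[-1,[0,0,0],[0,0,0]],[-1,[0,0,0],[0,0,0]],[-1,[0,0,0],[0,0,0]]]'
python3 -m pendant '[[-1,[0,0,-5],[0,0,0]],[-1,[0,0,-15],[0,0,0]],[-1,[0,0,-40],[0,0,0]],[-1,[0,0,-50],[0,0,0]],[-1,[0,0,-40],[0,0,0]],[-1,[0,0,0],[0,0,0]]]'
python3 w.py w4; python3 - <<'E'
import cv2,numpy as np
from plant import cams
i=cv2.imread('pics/w4.png')[95:245,180:330]
s=cams.snapshot("scene");j=s["img"][135:215,160:350,::-1]
o=np.zeros((600,800,3),np.uint8);o[:380,:380]=cv2.resize(i,(380,380),interpolation=2)
o[:200,385:785]=cv2.resize(cv2.resize(j,(400,168),interpolation=2),(400,200))
k=s["img"][140:205,275:345,::-1];k2=s["img"][185:250,165:235,::-1]
o[210:580,395:795]=cv2.resize(k,(400,370),interpolation=2);o[390:590,0:216]=cv2.resize(k2,(216,200),interpolation=2)
cv2.imwrite('pics/w4c.png',cv2.convertScaleAbs(o,alpha=1.2))
E
```

```text
clock: 8.68
tool_pos: [0.4865, -0.1498, 0.0787]
eef_rot: [0.092, 0.996, 0.0, 0.0]
contact_force: [0.4, -0.2, -1.2]
opening: 0.677
finger_force: 0.0
clock: 9.43
tool_pos: [0.4883, -0.1501, 0.2325]
eef_rot: [0.093, 0.996, -0.0, 0.004]
contact_force: [-0.3, -0.3, -0.5]
opening: 1.002
finger_force: 0.0
9.425 [ 0.4883 -0.1501  0.2325] [ 0.48  0.57 -0.43  1.91  0.34  0.72  1.24] [[-0.983, 0.184, 0.007], [0.184, 0.983, -0.002], [-0.007, -0.0, -1.0]] [-0.3 -0.3 -0.5] 1.00179485721838
```

View pics/w4c.png

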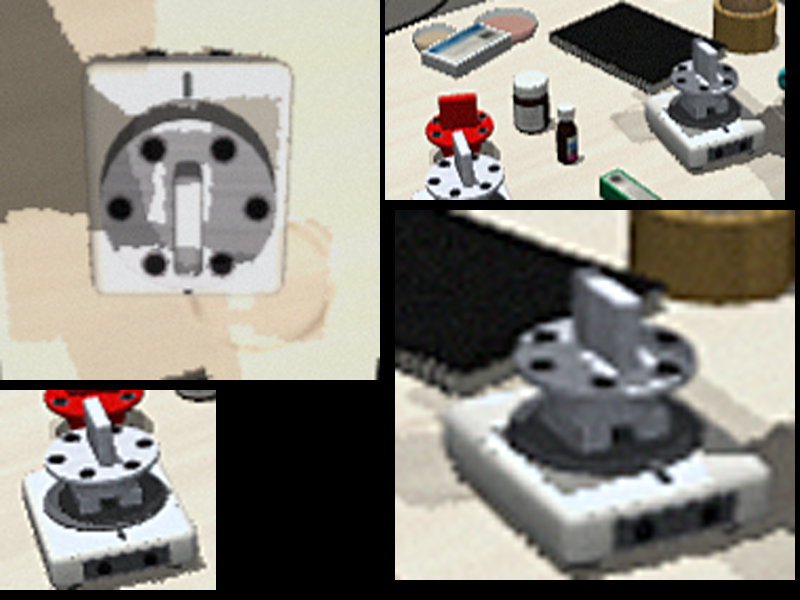

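The wrist view shows bar and ribs in line. The scene view shows the hub flat on the deck and level, like the seated rotor beside it. The fingertips also opened at z=0.079, below the 0.082 the disc top had before, without contact.

```bash
python3 -c "
from plant import r
print(r.finish_job())"
```

```text
the job is handed in; nothing more can be done
None
```

The proud rotor on the right-hand base is turned about 70° into line with its index ribs, dropped home and level, and released; the seated rotor was not touched, and the job was handed in at about 9.5 s.

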